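# Wind the axle stand level with its push-on crank

## Task

Fit the loose crank onto the upright square shaft of the wheel-axle stand, push it down past its click until it is fully home, then wind it clockwise (seen from above) until the moving notched rest is level with the fixed notched rest beside it. Leave the crank on the shaft, let go of everything, and do not disturb the other things on the shelf.

Things in the scene. Friction and masses are not known exactly. Their poses are not given: they have to be found in the camera images.
- crank_hub (a point): Loose steel crank, 0.27 to 0.43 kg, standing socket down. Its hub is an upright square block 36 x 36 mm, 62 mm tall; this point is on the hub's axis, 45 mm above its underside. z is up, x points along the arm to the knob. The arm (16 mm wide) leaves the hub's +x face 33 to 41 mm above the underside; the +y and -y faces are bare: grip those.
- crank_foot (a point): Centre of the crank hub's underside, at the mouth of its square socket: 18 mm wide, 33 mm deep, sides parallel to the hub's faces. Axes as for crank_hub.
- crank_knob (a point): Middle of the crank's upright round black knob, 18 mm diameter, 45 mm tall (23 mm above, 22 mm below this point), on the arm's end 75 mm from the hub's axis; its middle is 64 mm above the hub's underside. It does not spin on the arm. Pushing it round sideways turns a seated crank.
- shaft_seat (a point): On the fixed axle stand, a grey gearbox 104 x 94 mm and 68 mm tall: the centre of the round steel collar (52 mm diameter, 74 mm above the shelf) at the shaft's foot, on which the hub's underside rests when fully home. z is up; x points to the two rests, whose posts stand 150 mm away.
- shaft_tip (a point): Centre of the top of the turning square steel shaft, 16 mm wide, 30 mm tall above the collar, top edge bevelled by 1 mm. The angle of its square differs every time and these axes do not show it: look, or try the crank at different turns under light pressure. It goes on at any of four quarter turns, only within about 7 degrees of square.
- ball_level (a point): On the shaft's axis at the height of two sprung balls in its sides, 10.5 mm above the collar. They stop the hub with its underside about 15 mm above the collar; a push of 12 to 16 N gets it past, the force drops and it goes down to the collar. The shaft turns stiffly (0.22 N m, 3 N at the knob) and stays put; clockwise from above raises the moving rest 14 mm per turn.
- lift_notch (a point): Floor of the notch (14 mm wide, 13 mm deep) in the top of the moving rest, a steel post on the +y side of the stand (its left as seen from the robot). It starts 85 to 93 mm above the shelf and moves only up and down, by winding the shaft; 60 mm of travel at most.
- rest_notch (a point): Floor of the like notch in the fixed rest, on the stand's -y side, 100 mm from the moving one, 122 to 130 mm above the shelf. Level means that lift_notch is as high as rest_notch.
- bell: Bystander: loose chrome bicycle bell, 52 mm diameter, 34 mm tall; origin under its centre.
- multitool: Bystander: loose red multitool, 85 x 20 x 24 mm; origin under its centre.
- spoke_key: Bystander: loose flat steel spoke key, 46 mm across, 6 mm thick; origin under its centre.
- light: Bystander: loose hard silicone bicycle light, 46 x 34 x 22 mm; origin under its centre.
- lube: Bystander: loose white bottle of 40 mm diameter, 120 mm tall; origin under its centre.
- wrench: Bystander: loose wrench 160 mm long lying flat.

How it is judged:
By the outcome, as a careful person would: the job done as asked, in the order asked, and still so for the second after the job is handed in, with the robot touching nothing.
It also fails if it takes over 72 s, if anything falls off the work surface, if the arm or the gripper's body presses on something with over 40 N, if the wrist force passes 120 N, or if a joint passes its speed limit or range.

## Robot

A 6-joint arm with a two-finger parallel gripper is mounted at the origin on the work surface. World frame = base frame: x ahead of the robot, y to its left, z up, the work surface at z = 0. Lengths are in mm, angles in rad, forces in N, time in s.
With the tool pointing down it reaches from about 350 to 975 mm from the base axis. Payload 17.4 kg.
Tool frame: the origin (TCP) lies midway between the tips of the shut fingers; the grasp point (between the pads) lies 19 mm behind it; z points along the fingers, y is the line along which they close (so a half turn about z gives the same grasp; the last joint's range is limited). The gripper opens to 85 mm and grips with 20 to 120 N. Pads are 22 mm wide; open, the fingers measure 114 mm over their backs; the gripper's body (76 mm by 85 mm) begins 54 mm behind the grasp point. The pads swing forward as they close: fully open they stand 13 mm farther back than shut.
Start: joints at [1.296, 0.116, 1.442, -0, 1.584, -0.038], TCP at [158.358, 656.167, 231.303] pointing down, gripper open.
Joint ranges: [-2.83, 2.83], [-0.83, 2.19], [0.07, 2.5], [-1.14, 4.28], [0.01, 3], [-2.97, 2.97]. Speed limits (rad/s): [1.89, 1.89, 2.22, 3.14, 3.14, 3.14].

## Interface

Orientations are given as a 3x3 rotation matrix whose columns are the frame's x, y, z axes.
In Python, from plant import arm gives the robot as it stands.
- The arm moves only by the tool arm_command, never from a script. Its argument "series" is text: rows parted by semicolons, each of 7 numbers parted by spaces: the opening, from 0 (shut) to 1 (fully open), then the shift along the world's x, y, z scaled (see below), then the turn, a rotation vector about the world's x, y, z scaled (see below). A call has 1 to 5 rows; each row shifts and turns the commanded pose from where the row before left it; what a row does not reach is not made up. The controller multiplies each number of a shift by 0.025 m and each number of a turn by 0.12 rad. A row lasts 1/8 s, in which the tool goes at most 62.5 mm and 10.7 degrees, less where a joint would pass 70% of its speed; a pose out of reach is approached as far as the arm can. A call with a number of a shift or a turn outside -1 to 1 is refused whole. A call with a gripper value outside its range is refused whole. The fingers move at their own pace and stop on an object; the grip force is fixed at half the most. Time passes only in rows, so rows that do not move let the fingers close. It gives the time, the measured TCP pose, the force, the opening and the grip force at its end, in the units of the state.
- arm.state(): the state, without advancing time (a new reading comes with each control period).
- arm.read_camera(name): name is "scene" or "top"; returns a dict with "frame" (384x512x3 uint8, red, green, blue), "mtx" (3x3 intrinsics, pixels), "k1" (the pictures are not rectified: a ray, as slopes to the right and down, at radius r is drawn at 1 + k1 r^2 times it, then the intrinsics apply), "rvec" (rotation vector, rad) and "tvec" (3), from world to camera coordinates, as OpenCV has them. Camera axes: x right, y down, z forward; pixel columns grow to the right and rows downward; lengths in mm; the calibration is good to about 2 mm. A picture is of the moment at which its call begins. There is no depth.
- arm.finish_job(): hands the job in; it is judged then, once.
Trained networks look in a picture, given as the dict that the camera call returned (one of the last four; its "shot" number tells which), for a name from the list of things; names that differ only in an ending like _2 or _b are one class to them, and where a whole thing is asked for, a point or a joint stands for the part that bears it (a point fixed in the world has none). Each returns a list of dicts, best first, with "conf" (0 to 1); they miss things now and then, are a little off and sometimes report something else, mostly with a low value. They report only what shows in the picture. A call takes as long as a camera call.
- arm.search_frame(picture, label): "box" ([centre column, centre row, width, height] in pixels, round what is visible of it).
- arm.mark_of(picture, label): "at" ([row, column] in pixels: a listed point, or the origin of a listed thing).
The state is a dict: "clock": time; "joint_positions": joint angles; "qd": joint speeds; "joint_torque": joint torques, N m; "position": TCP position; "eef_rot": TCP orientation; "ft_force": force on the tool from outside, world axes, zero at the start; "moment": the same for the moment, N m; "width": finger opening in mm; "finger_force": force on a finger pad.
Only numpy, scipy, OpenCV 4.12 (cv2) and the standard library are available. Lean on these libraries where they do the work, as an engineer would, in place of code of your own. Each camera call takes 0.05 s, during which the arm holds its last target. There are 200 camera calls.

## Working session

There is one attempt and no reset: what is moved stays moved. The work goes in short steps, Python scripts to look and compute and a tool call to move; the robot and the scene stay as the last step left them, time stands still between calls to the robot, and variables do not carry over. Pictures are saved under pics/ and viewed, at most 10 in all, crops included, and the job is handed in when it is done.

Besides the shell and the picture viewer there is one more tool, called after "Request:" as name(argument=value, ...) on one line, values as JSON. arm_command: Moves the arm, as the interface text tells. Its arguments: {"type":"object","properties":{"series":{"type":"string"}},"required":["series"]}

```bash
mkdir -p pics; ls
cat > h.py <<'E'
import numpy as np, cv2
from plant import arm
def ray(p,u,v):
    K=p['mtx'];x=(u-K[0][2])/K[0][0];y=(v-K[1][2])/K[1][1];rd=np.hypot(x,y);r=rd
    for _ in range(20): r=rd/(1+p['k1']*r*r)
    s=r/rd if rd>0 else 1
    R=cv2.Rodrigues(np.array(p['rvec'],float))[0];t=np.array(p['tvec'],float).ravel()
    return -R.T@t, R.T@np.array([x*s,y*s,1])
def atz(p,u,v,z):
    c,d=ray(p,u,v);return c+d*(z-c[2])/d[2]
def tri(obs):
    A=np.zeros((3,3));b=np.zeros(3);L=[]
    for p,u,v in obs:
        c,d=ray(p,u,v);d=d/np.linalg.norm(d);M=np.eye(3)-np.outer(d,d);A+=M;b+=M@c;L.append((M,c))
    X=np.linalg.solve(A,b);return X,[np.linalg.norm(M@(X-c)) for M,c in L]
def proj(p,X):
    R=cv2.Rodrigues(np.array(p['rvec'],float))[0];q=R@np.array(X,float)+np.array(p['tvec'],float).ravel()
    x,y=q[:2]/q[2];s=1+p['k1']*(x*x+y*y);K=p['mtx'];return K[0][0]*x*s+K[0][2],K[1][1]*y*s+K[1][2]
E
cat > a.py <<'E'
from h import *
np.set_printoptions(precision=1,suppress=True)
S=arm.read_camera('scene');T=arm.read_camera('top')
for n,p in(('s',S),('t',T)):
    cv2.imwrite(f'pics/{n}0.png',p['frame'][:,:,::-1]); print(n,ray(p,256,192),p['k1'],p['mtx'][0][0])
for l in ['crank_hub','crank_foot','crank_knob','shaft_seat','shaft_tip','lift_notch','rest_notch','bell','multitool','spoke_key','light','lube','wrench']:
    o=[]
    for p in(S,T):
        m=arm.mark_of(p,l)[:2]
        print(l,[(round(q['conf'],2),np.array(q['at'])) for q in m])
        if m:o.append((p,m[0]['at'][1],m[0]['at'][0]))
    if len(o)==2: print('   ',*tri(o))
print(arm.state()['clock'])
E
python3 a.py
```

```text
pics
s (array([954.7, 535.3, 949.4]), array([-0.4, -0.5, -0.8])) -0.09458540140264425 403.1906061172416
t (array([364.1,  94.5, 963.3]), array([ 0.2, -0. , -1. ])) 0.015829333932673884 352.20223536539146
crank_hub [(0.39, array([321. , 282.9]))]
crank_hub [(0.94, array([224.3, 375.3])), (0.58, array([229. , 371.7]))]
    [561.9  50.4  55.3] [np.float64(312.19865824294465), np.float64(312.19865824294465)]
crank_foot [(0.65, array([137.4, 226.5])), (0.31, array([179. , 264.4]))]
crank_foot [(0.82, array([226.8, 372.3]))]
    [ 438.7 -267.9  -18.4] [np.float64(7.6702802662135), np.float64(7.670280266213393)]
crank_knob [(0.83, array([107.5, 207.9]))]
crank_knob [(0.85, array([217.6, 407.6])), (0.45, array([140. , 252.1]))]
    [ 456.6 -328.3   77.9] [np.float64(2.363831144761556), np.float64(2.363831144761534)]
shaft_seat [(0.8, array([182.3, 261.1])), (0.64, array([125.2, 224.1]))]
shaft_seat [(0.78, array([198.6, 270.8]))]
    [511.2  15.3  74.2] [np.float64(1.4527476779214004), np.float64(1.4527476779214483)]
shaft_tip []
shaft_tip [(0.83, array([195.6, 269.2]))]
lift_notch [(0.51, a
[... 726 characters left out ...]
4)]
spoke_key [(0.5, array([224.9, 347.9]))]
spoke_key [(0.65, array([247.5, 186. ]))]
    [389.8 240.4  15.5] [np.float64(1.786824592710433), np.float64(1.7868245927104116)]
light [(0.48, array([295., 336.])), (0.3, array([181.1, 206.3]))]
light [(0.47, array([190.6, 142.8]))]
    [549.5 362.7  -3.8] [np.float64(1.8265799585344027), np.float64(1.8265799585344487)]
lube [(0.77, array([323.1, 284.8]))]
lube [(0.54, array([140.6, 159.3]))]
    [695.6 329.4 -16.4] [np.float64(2.983091851010782), np.float64(2.9830918510110083)]
wrench [(0.86, array([315.2, 385.2]))]
wrench [(0.66, array([205.7,  94.8]))]
    [504.8 479.4  22.2] [np.float64(2.3026856862981604), np.float64(2.3026856862981444)]
1.4
```

Run:
```python
import cv2,numpy as np
s=cv2.imread('pics/s0.png');t=cv2.imread('pics/t0.png')
a=cv2.resize(t[170:260,240:440],None,fx=4,fy=4,interpolation=3)
cv2.imwrite('pics/t0c.png',a)
```

```text
(no output)
```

View pics/s0.png

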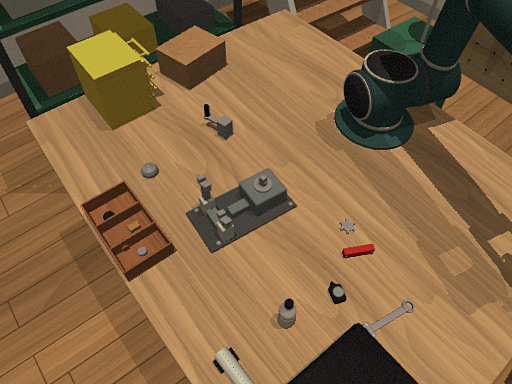

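View pics/t0c.png

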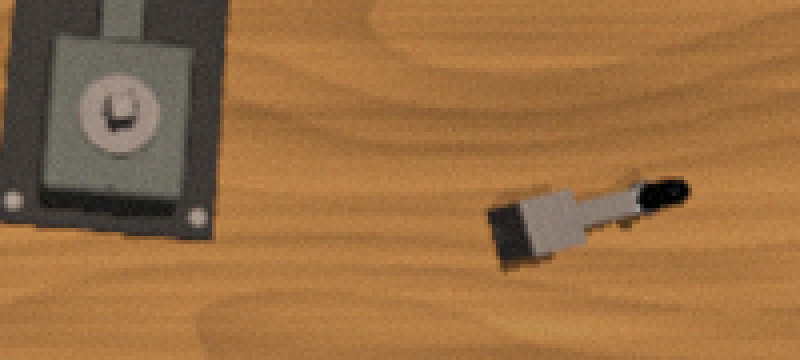

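```bash
cat > b.py <<'E'
from h import *
np.set_printoptions(precision=1,suppress=True)
F=[arm.read_camera('top') for _ in range(4)];T=F[-1]
G=[arm.read_camera('scene') for _ in range(4)];S=G[-1]
mt=np.mean([f['frame'] for f in F],0);ms=np.mean([f['frame'] for f in G],0)
np.save('mt.npy',mt);np.save('ms.npy',ms)
def c(m,u,v,w,k): 
    r=m[v-w:v+w,u-w:u+w,::-1]; return cv2.resize(r.clip(0,255).astype('uint8'),None,fx=k,fy=k,interpolation=cv2.INTER_CUBIC)
A=np.hstack([c(mt,270,197,13,15),c(ms,262,182,13,15)])
B=np.hstack([c(mt,378,226,13,15),c(ms,224,128,13,15)])
cv2.imwrite('pics/c1.png',np.vstack([A,B]))
q=lambda x,y:(240+x/4-.5+.125,170+y/4-.5+.125)
hc=atz(T,*q(553,224),62);k=atz(T,*q(664,195),64);print('hub',hc,'knob',k,np.linalg.norm(k-hc),np.degrees(np.arctan2(*(k-hc)[1::-1])))
print('tip',atz(T,*q(123,102),104),'collar',atz(T,*q(119,114),74))
b=[atz(T,*q(*x),68) for x in((57,36),(192,48),(182,195),(46,186))];print('box',np.mean(b,0),[np.linalg.norm(b[i]-b[i-1]) for i in range(4)],[np.degrees(np.arctan2(*(b[i]-b[i-1])[1::-1])) for i in range(4)])
E
python3 b.py
```

```text
hub [ 439.6 -259.1   62. ] knob [ 457.5 -331.9   64. ] 74.9668726358227 -76.19718805510418
tip [514.1  19.9 104. ] collar [511.5  20.   74. ]
box [511.6  19.3  68. ] [np.float64(98.34839283186723), np.float64(88.34842332846652), np.float64(96.43923100482189), np.float64(87.08720760340871)] [np.float64(-4.917364532680934), np.float64(-95.5788386602938), np.float64(174.3340604256673), np.float64(85.67308404985208)]
```

View pics/c1.png

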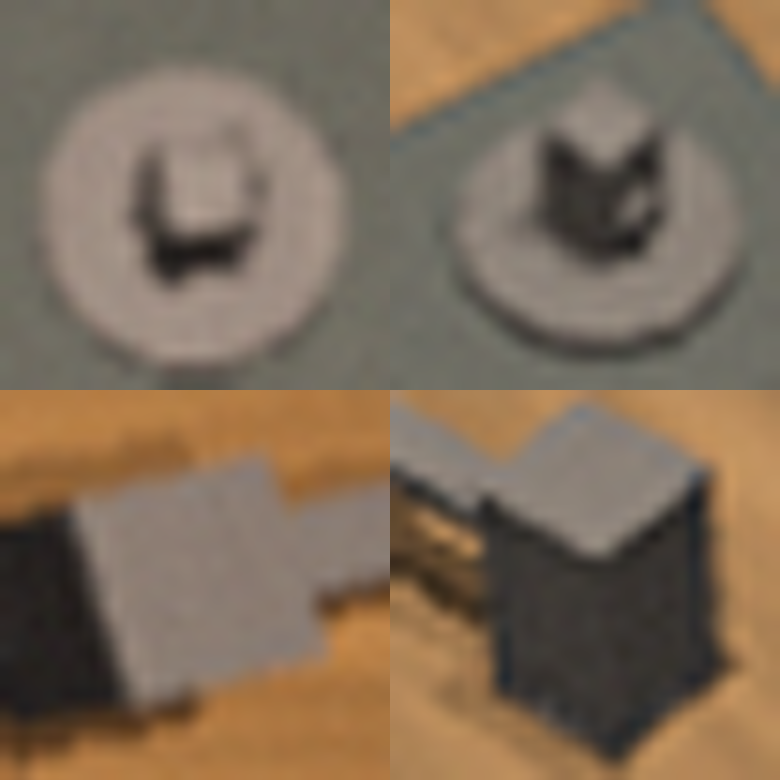

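```bash
cat > c.py <<'E'
from h import *
np.set_printoptions(precision=1,suppress=True)
T=arm.read_camera('top');S=arm.read_camera('scene')
def px(x,y,u,v): return u-13+(x+.5)/15-.5, v-13+(y+.5)/15-.5
def rep(n,p,pts,u,v,z):
    w=np.array([atz(p,*px(x,y,u,v),z)[:2] for x,y in pts]);d=np.roll(w,-1,0)-w
    a=np.degrees(np.arctan2(d[:,1],d[:,0]))
    m=np.degrees(np.angle(np.sum(np.hypot(*d.T)*np.exp(4j*np.radians(a)))))/4
    print(n,w.mean(0),np.hypot(*d.T),a,'mod90',m)
rep('shaftT',T,[(163,147),(246,138),(248,222),(165,232)],270,197,104)
rep('shaftS',S,[(600-390,78),(545-390,128),(603-390,168),(660-390,128)],262,182,104)
rep('hubT',T,[(75,113),(262,63),(325,265),(135,315)],378,226,62)
rep('hubS',S,[(585-390,12),(482-390,97),(600-390,167),(714-390,77)],224,128,62)
rep('collT',T,[(43,65),(347,65),(347,368),(43,368)],270,197,74)
rep('collS',S,[(455-390,105),(745-390,105),(745-390,340),(455-390,340)],262,182,74)
print('knobS',atz(S,207.9,107.5,64),'T',atz(T,407.6,217.6,64))
for l in('rest_notch','lift_notch'):
    for p in(S,T): print(l,[(q['conf'],q['at'],atz(p,q['at'][1],q['at'][0],126 if l[0]=='r' else 90)) for q in arm.mark_of(p,l)])
print(arm.state()['clock'],arm.state()['eef_rot'])
E
python3 c.py
```

```text
shaftT [512.3  20.3] [13.9 14.1 13.9 14.3] [-84.2 179.9  96.5   0.1] mod90 3.0501793627491205
shaftS [512.1  20. ] [15.3 13.7 13.8 15.7] [  10.7  100.  -176.9  -85.8] mod90 7.004669910967405
hubT [ 440.9 -259.1] [34.1 35.7 34.4 35.5] [ -75.8 -167.2  103.8   12.4] mod90 13.298259330448538
hubS [ 440.5 -259. ] [33.3 33.3 35.6 34.6] [  13.6  102.4 -168.5  -73.8] mod90 13.432890291528752
collT [512.1  19.6] [52.3 52.5 51.8 52.5] [-90.4 178.4  89.5  -1. ] mod90 -0.8801852824430652
collS [510.8  18.9] [54.  54.6 52.4 54.5] [ 141.7   50.   -38.3 -128.4] mod90 -38.753324114475475
knobS [ 447.8 -339.4   64. ] T [ 459.4 -337.2   64. ]
rest_notch [(0.46, [183.6, 204.6], array([655.3, -42.3, 126. ]))]
rest_notch [(0.7, [135.0, 293.5], array([662.5, -39.7, 126. ]))]
lift_notch [(0.75, [218.7, 225.2], array([664.8,  57.8,  90. ]))]
lift_notch [(0.62, [139.5, 255.2], array([663.4,  54.8,  90. ])), (0.47, [249.4, 188.5], array([384.1, 221.4,  90. ]))]
2.1 [[-1.   0.2  0. ]
 [ 0.2  1.   0. ]
 [-0.   0.  -1. ]]
```

Request:
arm_command(series="1 1 -1 0 0 0 0;1 1 -1 0 0 0 0;1 1 -1 0 0 0 0;1 1 -1 0 0 0 0")

```text
clock: 2.6
position: [259.0, 555.3, 231.4]
eef_rot: [[-0.972, 0.234, 0.0], [0.234, 0.972, 0.0], [-0.0, 0.0, -1.0]]
ft_force: [0.9, 0.2, -0.1]
width: 85.7
finger_force: 0.0
```

Request:
arm_command(series="1 1 -1 0 0 0 0;1 1 -1 0 0 0 0;1 1 -1 0 0 0 0;1 1 -1 0 0 0 0")

```text
clock: 3.1
position: [359.1, 455.3, 231.4]
eef_rot: [[-0.972, 0.235, 0.0], [0.235, 0.972, 0.0], [-0.0, 0.0, -1.0]]
ft_force: [-0.3, 0.4, 0.3]
width: 85.2
finger_force: 0.0
```

Request:
arm_command(series="1 1 -1 0 0 0 0;1 1 -1 0 0 0 0;1 1 -1 0 0 0 0;1 1 -1 0 0 0 0")

```text
clock: 3.6
position: [459.1, 355.3, 231.5]
eef_rot: [[-0.972, 0.235, 0.0], [0.235, 0.972, 0.0], [-0.0, 0.0, -1.0]]
ft_force: [0.6, 0.7, 1.4]
width: 85.3
finger_force: 0.0
```

Request:
arm_command(series="1 0 -1 0 0 0 -0.4;1 0 -1 0 0 0 -0.4;1 0 -1 0 0 0 -0.4;1 0 -1 0 0 0 -0.4;1 0 -1 0 0 0 -0.4")

```text
clock: 4.22
position: [457.6, 230.3, 231.4]
eef_rot: [[-0.887, 0.461, 0.0], [0.461, 0.887, 0.0], [-0.0, 0.0, -1.0]]
ft_force: [0.3, -0.1, 1.1]
width: 85.3
finger_force: 0.0
```

Request:
arm_command(series="1 0 -1 0 0 0 -0.37;1 0 -1 0 0 0 -0.37;1 0 -1 0 0 0 -0.37;1 0 -1 0 0 0 -0.37;1 0 -1 0 0 0 -0.37")

```text
clock: 4.85
position: [457.6, 105.4, 231.4]
eef_rot: [[-0.764, 0.645, 0.0], [0.645, 0.764, 0.0], [-0.0, 0.0, -1.0]]
ft_force: [-0.1, 0.2, -0.7]
width: 85.3
finger_force: 0.0
```

Request:
arm_command(series="1 0 -1 0 0 0 -0.37;1 0 -1 0 0 0 -0.37;1 0 -1 0 0 0 -0.37;1 0 -1 0 0 0 -0.37;1 0 -1 0 0 0 -0.37")

```text
clock: 5.48
position: [457.7, -19.4, 231.4]
eef_rot: [[-0.603, 0.798, 0.0], [0.798, 0.603, 0.0], [-0.0, 0.0, -1.0]]
ft_force: [0.6, 0.2, 0.3]
width: 85.3
finger_force: 0.0
```

Request:
arm_command(series="1 0 -1 0 0 0 -0.37;1 0 -1 0 0 0 -0.37;1 0 -1 0 0 0 -0.37;1 0 -1 0 0 0 -0.37;1 0 -1 0 0 0 -0.37")

```text
clock: 6.1
position: [457.7, -144.3, 231.4]
eef_rot: [[-0.413, 0.911, 0.0], [0.911, 0.413, -0.0], [-0.0, 0.0, -1.0]]
ft_force: [0.2, 0.7, -0.7]
width: 85.4
finger_force: 0.0
```

Request:
arm_command(series="1 0 -1 0 0 0 -0.37;1 -0.2 -1 -0.5 0 0 -0.37;1 -0.2 -1 -1 0 0 -0.37;1 -0.2 -1 -1 0 0 -0.37;1 -0.08 -0.57 -1 0 0 -0.1")

```text
clock: 6.72
position: [440.6, -258.6, 143.1]
eef_rot: [[-0.233, 0.972, 0.0], [0.972, 0.233, -0.0], [-0.0, 0.0, -1.0]]
ft_force: [1.4, -0.3, 0.1]
width: 85.3
finger_force: 0.0
```

Request:
arm_command(series="1 0 0 0 0 0 0")

```text
clock: 6.85
position: [440.2, -257.8, 142.3]
eef_rot: [[-0.234, 0.972, -0.002], [0.972, 0.234, 0.002], [0.002, -0.002, -1.0]]
ft_force: [0.6, 0.6, -0.0]
width: 85.4
finger_force: 0.0
```

Request:
arm_command(series="1 0 -0.03 -1 0 0 0;1 0 0 -1 0 0 0;1 0 0 -1 0 0 0;1 0 0 -1 0 0 0;1 0 0 -0.57 0 0 0")

```text
clock: 7.48
position: [441.6, -258.2, 29.7]
eef_rot: [[-0.236, 0.972, 0.0], [0.972, 0.236, -0.0], [-0.0, 0.0, -1.0]]
ft_force: [-0.0, 0.5, -0.5]
width: 85.3
finger_force: 0.0
```

Request:
arm_command(series="0 0 0 0 0 0 0;0 0 0 0 0 0 0;0 0 0 0 0 0 0;0 0 0 0 0 0 0;0 0 0 0 0 0 0")

```text
clock: 8.1
position: [441.9, -259.2, 30.8]
eef_rot: [[-0.236, 0.972, 0.002], [0.972, 0.236, -0.001], [-0.001, 0.001, -1.0]]
ft_force: [-0.1, 1.2, 6.8]
width: 35.2
finger_force: 61.0
```

Request:
arm_command(series="0 0 0 0.5 0 0 0;0 0 0 1 0 0 0;0 0 0 1 0 0 0;0 0 0 1 0 0 0;0 0 0 1 0 0 0")

```text
clock: 8.72
position: [441.2, -258.7, 143.6]
eef_rot: [[-0.236, 0.972, 0.0], [0.972, 0.236, -0.0], [-0.0, 0.0, -1.0]]
ft_force: [0.1, 0.0, -3.7]
width: 35.4
finger_force: 60.4
```

Request:
arm_command(series="0 0.2 0.8 0.7 0 0 0;0 0.2 1 0 0 0 -0.12;0 0.2 1 0 0 0 -0.12;0 0.2 1 0 0 0 -0.12;0 0.2 1 0 0 0 -0.12")

```text
clock: 9.35
position: [466.3, -138.0, 160.3]
eef_rot: [[-0.179, 0.984, 0.0], [0.984, 0.179, -0.0], [-0.0, 0.0, -1.0]]
ft_force: [0.3, -0.0, -3.7]
width: 35.1
finger_force: 60.5
```

Request:
arm_command(series="0 0.3 1 0 0 0 -0.12;0 0.3 1 0 0 0 -0.12;0 0.3 1 0 0 0 -0.12;0 0.3 1 0 0 0 -0.12;0 0.3 1 0 0 0 -0.12")

```text
clock: 9.98
position: [503.9, -13.0, 160.3]
eef_rot: [[-0.108, 0.994, 0.0], [0.994, 0.108, -0.0], [-0.0, 0.0, -1.0]]
ft_force: [0.3, 0.4, -4.3]
width: 35.0
finger_force: 60.5
```

Request:
arm_command(series="0 0.3 1 0 0 0 -0.12;0 0 0.36 0 0 0 0;0 0 0 0 0 0 0")

```text
clock: 10.35
position: [511.1, 20.3, 159.8]
eef_rot: [[-0.095, 0.995, -0.0], [0.995, 0.095, -0.0], [-0.0, -0.0, -1.0]]
ft_force: [-0.1, 0.6, -4.5]
width: 34.9
finger_force: 60.6
```

```bash
cat > d.py <<'E'
from h import *
import sys
np.set_printoptions(precision=1,suppress=True)
n=sys.argv[1]
F=[arm.read_camera('top') for _ in range(2)];T=F[-1]
G=[arm.read_camera('scene') for _ in range(2)];S=G[-1]
mt=np.mean([f['frame'] for f in F],0);ms=np.mean([f['frame'] for f in G],0)
a=int(sys.argv[2])
def c(m,P,X): 
    u,v=map(int,proj(P,X));r=m[v-a:v+a,u-a:u+a,::-1]; print(u,v)
    return cv2.resize(r.clip(0,255).astype('uint8'),(400,400),interpolation=cv2.INTER_CUBIC)
X=(512,20,110)
cv2.imwrite(f'pics/{n}.png',np.hstack([c(mt,T,X),c(ms,S,X)]))
s=arm.state();print(s['clock'],s['position'],s['ft_force'],s['moment'],np.degrees(np.arctan2(s['eef_rot'][1][1],s['eef_rot'][0][1])))
E
python3 d.py p1 40
```

```text
270 195
262 175
10.55 [511.2  19.5 159.7] [ 0.1  0.1 -3.5] [ 0.  0. -0.] 5.371247623669135
```

View pics/p1.png

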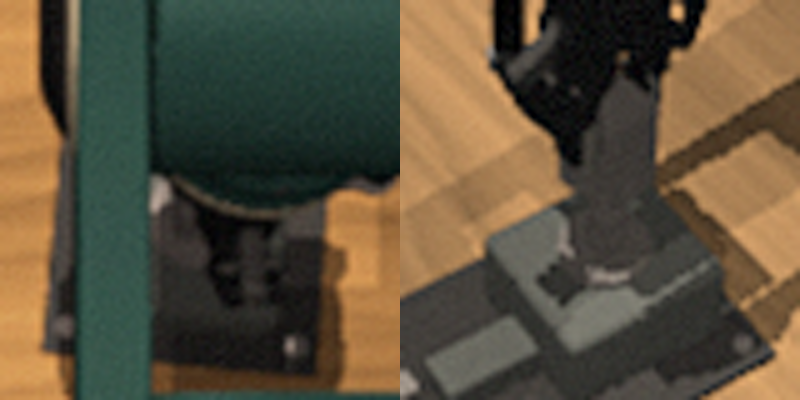

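Request:
arm_command(series="0 0.03 0.01 -0.5 0 0 0;0 0 0 -0.3 0 0 0;0 0 0 -0.12 0 0 0;0 0 0 -0.1 0 0 0")

```text
clock: 11.05
position: [512.1, 20.4, 133.9]
eef_rot: [[-0.094, 0.996, -0.0], [0.996, 0.094, -0.0], [0.0, -0.0, -1.0]]
ft_force: [-0.5, 0.0, -3.4]
width: 34.9
finger_force: 60.6
```

Request:
arm_command(series="0 0 0 -0.1 0 0 0;0 0 0 -0.06 0 0 0;0 0 0 0 0 0 0")

```text
clock: 11.42
position: [512.1, 20.4, 130.0]
eef_rot: [[-0.094, 0.996, 0.0], [0.996, 0.094, -0.0], [-0.0, 0.0, -1.0]]
ft_force: [-0.2, 0.1, -3.9]
width: 35.0
finger_force: 60.6
```

Request:
arm_command(series="0 0 0 -0.06 0 0 0;0 0 0 -0.06 0 0 0;0 0 0 0 0 0 0")

```text
clock: 11.8
position: [512.0, 20.4, 126.9]
eef_rot: [[-0.094, 0.996, -0.0], [0.996, 0.094, -0.0], [0.0, -0.0, -1.0]]
ft_force: [1.4, 0.3, -3.7]
width: 35.4
finger_force: 60.5
```

Request:
arm_command(series="0 0 0 -0.06 0 0 0;0 0 0 -0.06 0 0 0;0 0 0 0 0 0 0")

```text
clock: 12.18
position: [512.0, 20.4, 123.9]
eef_rot: [[-0.094, 0.996, -0.0], [0.996, 0.094, -0.0], [-0.0, -0.0, -1.0]]
ft_force: [-0.4, -0.5, -3.5]
width: 35.2
finger_force: 60.5
```

Request:
arm_command(series="0 0 0 -0.06 0 0 0;0 0 0 -0.06 0 0 0;0 0 0 -0.04 0 0 0;0 0 0 0 0 0 0")

```text
clock: 12.68
position: [512.1, 20.4, 119.9]
eef_rot: [[-0.094, 0.996, -0.0], [0.996, 0.094, -0.0], [0.0, -0.0, -1.0]]
ft_force: [0.2, -0.2, -4.5]
width: 35.1
finger_force: 60.5
```

Request:
arm_command(series="0 0 0 -0.06 0 0 0;0 0 0 -0.06 0 0 0;0 0 0 0 0 0 0")

```text
clock: 13.05
position: [512.4, 20.2, 117.8]
eef_rot: [[-0.094, 0.996, 0.001], [0.996, 0.094, -0.0], [-0.001, 0.001, -1.0]]
ft_force: [-1.7, -2.3, 5.6]
width: 35.1
finger_force: 61.7
```

Request:
arm_command(series="0 0 0 -0.06 0 0 0;0 0 0 -0.04 0 0 0;0 0 0 0 0 0 0")

```text
clock: 13.42
position: [512.3, 20.3, 115.2]
eef_rot: [[-0.094, 0.996, 0.001], [0.996, 0.094, -0.0], [-0.0, 0.001, -1.0]]
ft_force: [-2.3, -0.9, 2.7]
width: 35.6
finger_force: 61.4
```

Request:
arm_command(series="0 0 0 -0.08 0 0 0;0 0 0 -0.08 0 0 0;0 0 0 0 0 0 0")

```text
clock: 13.8
position: [511.6, 20.4, 109.0]
eef_rot: [[-0.094, 0.996, -0.002], [0.996, 0.094, 0.0], [0.0, -0.002, -1.0]]
ft_force: [1.5, -1.4, -15.1]
width: 35.0
finger_force: 61.3
```

Request:
arm_command(series="0 0 0 -0.06 0 0 0;0 0 0 -0.06 0 0 0;0 0 0 0 0 0 0")

```text
clock: 14.18
position: [512.1, 20.4, 107.4]
eef_rot: [[-0.094, 0.996, -0.0], [0.996, 0.094, -0.0], [-0.0, -0.0, -1.0]]
ft_force: [-0.0, -2.5, -9.6]
width: 35.4
finger_force: 62.1
```

Request:
arm_command(series="0 0 0 -0.08 0 0 0;0 0 0 -0.04 0 0 0;0 0 0 0 0 0 0")

```text
clock: 14.55
position: [512.2, 20.5, 104.9]
eef_rot: [[-0.094, 0.996, 0.0], [0.996, 0.094, 0.0], [0.0, 0.0, -1.0]]
ft_force: [-2.8, -1.5, -1.0]
width: 35.6
finger_force: 62.9
```

Request:
arm_command(series="0 0 0 -0.06 0 0 0;0 0 0 0 0 0 0")

```text
clock: 14.8
position: [512.3, 20.5, 104.8]
eef_rot: [[-0.094, 0.996, 0.001], [0.996, 0.094, 0.0], [-0.0, 0.001, -1.0]]
ft_force: [-12.0, -0.6, 16.6]
width: 35.2
finger_force: 65.2
```

Request:
arm_command(series="0 0 0 -0.06 0 0 0;0 0 0 0 0 0 0")

```text
clock: 15.05
position: [512.3, 20.5, 104.8]
eef_rot: [[-0.094, 0.996, 0.001], [0.996, 0.094, 0.0], [-0.0, 0.001, -1.0]]
ft_force: [-20.5, -1.1, 32.8]
width: 35.4
finger_force: 67.2
```

Request:
arm_command(series="0 0 0 0.1 0 0 0;1 0 0 0 0 0 0;1 0 0 0 0 0 0;1 0 0 0 0 0 0;1 0 0 0 0 0 0")

```text
clock: 15.68
position: [512.2, 20.4, 104.0]
eef_rot: [[-0.094, 0.996, 0.0], [0.996, 0.094, 0.0], [0.0, 0.0, -1.0]]
ft_force: [0.1, 0.4, -0.2]
width: 85.3
finger_force: 0.0
```

Request:
arm_command(series="1 0 0 0.5 0 0 0;1 0 0 1 0 0 0;1 0 0 1 0 0 0;1 0 0 1 0 0 0;0 0 0 0 0 0 0")

```text
clock: 16.3
position: [512.9, 20.4, 194.2]
eef_rot: [[-0.094, 0.996, 0.004], [0.996, 0.094, -0.0], [-0.0, 0.004, -1.0]]
ft_force: [0.0, -0.7, -0.0]
width: 69.6
finger_force: 0.0
```

Request:
arm_command(series="0 1 -0.4 0 0 0 0;0 1 -0.4 0 0 0 0;0 1 -0.4 0 0 0 0;0 1 -0.4 0 0 0 0;0 1 -0.4 0 0 0 0")

```text
clock: 16.92
position: [637.7, -29.9, 190.7]
eef_rot: [[-0.094, 0.996, -0.001], [0.996, 0.094, 0.0], [0.0, -0.001, -1.0]]
ft_force: [0.1, 0.1, 0.9]
width: -0.0
finger_force: 0.0
```

Request:
arm_command(series="0 1 -0.4 -0.5 0 0 0;0 0 0 0 0 0 0;0 0 0 0 0 0 0")

```text
clock: 17.3
position: [661.7, -39.4, 178.7]
eef_rot: [[-0.094, 0.996, -0.001], [0.996, 0.094, 0.0], [0.0, -0.001, -1.0]]
ft_force: [-0.2, -0.6, -0.1]
width: 0.1
finger_force: 0.0
```

```bash
cat > e.py <<'E'
from h import *
np.set_printoptions(precision=1,suppress=True)
F=[arm.read_camera('top') for _ in range(2)];T=F[-1]
G=[arm.read_camera('scene') for _ in range(4)];S=G[-1]
mt=np.mean([f['frame'] for f in F],0);ms=np.mean([f['frame'] for f in G],0)
np.save('ms2.npy',ms)
def c(m,P,X,a): 
    u,v=map(int,proj(P,X));r=m[v-a:v+a,u-a:u+a,::-1]; print(u,v)
    return cv2.resize(r.clip(0,255).astype('uint8'),(400,400),interpolation=cv2.INTER_CUBIC)
cv2.imwrite('pics/q1.png',np.hstack([c(ms,S,(600,15,110),50),c(np.load('ms.npy'),S,(663,8,110),25)]))
for l in('rest_notch','lift_notch','crank_knob','crank_hub','crank_foot'):
    for p in(S,T): print(l,[(round(q['conf'],2),np.array(q['at'])) for q in arm.mark_of(p,l)])
print(arm.state()['clock'],arm.state()['position'],proj(S,(512,20,136)),proj(S,(512,20,119)))
E
python3 e.py
```

```text
235 190
213 201
rest_notch [(0.57, array([182.6, 203.2]))]Traceback (most recent call last):
  File "e.py", line 12, in <module>
    for p in(S,T): print(l,[(round(q['conf'],2),np.array(q['at'])) for q in arm.mark_of(p,l)])
                                                                            ~~~~~~~~~~~^^^^^
ValueError: only the last four pictures can be asked about
```

View pics/q1.png

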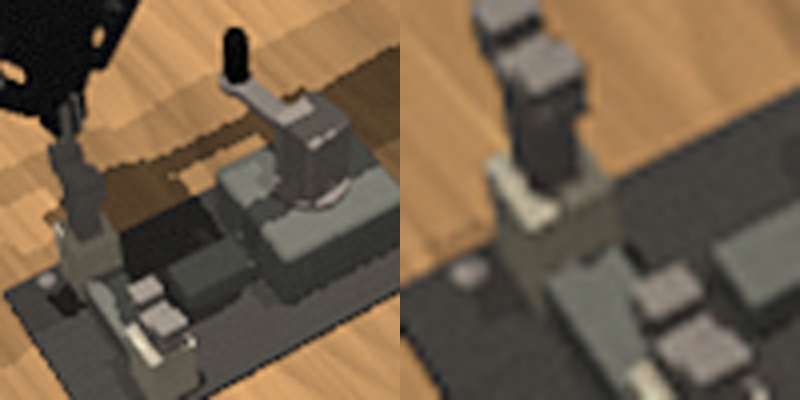

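Request:
arm_command(series="0 -0.16 0.18 -1 0 0 0;0 0 0 -0.28 0 0 0;0 0 0 0 0 0 0")

```text
clock: 18.02
position: [658.0, -35.1, 147.0]
eef_rot: [[-0.094, 0.996, -0.001], [0.996, 0.094, 0.0], [0.0, -0.001, -1.0]]
ft_force: [-0.0, -0.1, -0.5]
width: -0.1
finger_force: 0.0
```

Request:
arm_command(series="0 0 0 -0.08 0 0 0;0 0 0 0 0 0 0")

```text
clock: 18.27
position: [658.3, -35.2, 145.5]
eef_rot: [[-0.094, 0.996, 0.001], [0.996, 0.094, -0.0], [-0.0, 0.001, -1.0]]
ft_force: [0.1, -0.4, -0.3]
width: -0.2
finger_force: 0.0
```

Request:
arm_command(series="0 0 0 -0.08 0 0 0;0 0 0 0 0 0 0")

```text
clock: 18.52
position: [658.1, -35.1, 142.9]
eef_rot: [[-0.094, 0.996, -0.0], [0.996, 0.094, 0.0], [0.0, -0.0, -1.0]]
ft_force: [-0.3, 0.1, -0.3]
width: 0.3
finger_force: 0.0
```

Request:
arm_command(series="0 0 0 -0.07 0 0 0;0 0 0 0 0 0 0")

```text
clock: 18.77
position: [658.1, -35.1, 141.2]
eef_rot: [[-0.094, 0.996, -0.0], [0.996, 0.094, 0.0], [0.0, -0.0, -1.0]]
ft_force: [0.5, 0.3, 0.9]
width: -0.0
finger_force: 0.0
```

Request:
arm_command(series="0 0 0 -0.07 0 0 0;0 0 0 0 0 0 0")

```text
clock: 19.02
position: [658.0, -35.1, 139.4]
eef_rot: [[-0.094, 0.996, -0.0], [0.996, 0.094, 0.0], [0.0, -0.0, -1.0]]
ft_force: [0.3, -0.1, 0.0]
width: -0.0
finger_force: 0.0
```

Request:
arm_command(series="0 0 0 -0.07 0 0 0;0 0 0 0 0 0 0")

```text
clock: 19.27
position: [658.2, -35.1, 139.1]
eef_rot: [[-0.094, 0.996, 0.001], [0.996, 0.094, -0.0], [-0.0, 0.001, -1.0]]
ft_force: [-5.5, 0.4, 10.8]
width: -0.2
finger_force: 5.4
```

Request:
arm_command(series="0 0 0 -0.07 0 0 0;0 0 0 0 0 0 0")

```text
clock: 19.52
position: [658.3, -35.1, 139.1]
eef_rot: [[-0.094, 0.996, 0.002], [0.996, 0.094, -0.0], [-0.0, 0.002, -1.0]]
ft_force: [-11.7, 1.0, 23.5]
width: 0.1
finger_force: 11.8
```

Request:
arm_command(series="0 0 0 0.56 0 0 0;0 0.08 1 0 0 0 0;0 0.08 1 0 0 0 0;0 0.08 1 0 0 0 0;0 0.08 1 0 0 0 0")

```text
clock: 20.15
position: [666.2, 65.9, 150.3]
eef_rot: [[-0.094, 0.996, 0.0], [0.996, 0.094, -0.0], [-0.0, 0.0, -1.0]]
ft_force: [0.5, 0.6, 1.4]
width: 0.1
finger_force: 0.0
```

Request:
arm_command(series="0 0 0 -0.8 0 0 0;0 0 0 -0.8 0 0 0;0 0 0 0 0 0 0;0 0 0 -0.07 0 0 0;0 0 0 0 0 0 0")

```text
clock: 20.78
position: [666.3, 64.6, 108.9]
eef_rot: [[-0.094, 0.996, 0.001], [0.996, 0.094, 0.0], [-0.0, 0.001, -1.0]]
ft_force: [0.4, -0.6, -0.6]
width: 0.3
finger_force: 0.0
```

Request:
arm_command(series="0 0 0 -0.07 0 0 0;0 0 0 0 0 0 0")

```text
clock: 21.02
position: [666.1, 64.9, 106.7]
eef_rot: [[-0.094, 0.996, 0.0], [0.996, 0.094, -0.0], [-0.0, 0.0, -1.0]]
ft_force: [0.3, -0.3, 1.1]
width: 0.5
finger_force: 0.0
```

Request:
arm_command(series="0 0 0 -0.07 0 0 0;0 0 0 0 0 0 0")

```text
clock: 21.28
position: [666.0, 64.9, 104.7]
eef_rot: [[-0.094, 0.996, -0.0], [0.996, 0.094, -0.0], [0.0, -0.0, -1.0]]
ft_force: [-0.1, 0.4, -0.1]
width: -0.1
finger_force: 0.0
```

Request:
arm_command(series="0 0 0 -0.07 0 0 0;0 0 0 0 0 0 0")

```text
clock: 21.52
position: [666.0, 64.9, 102.8]
eef_rot: [[-0.094, 0.996, -0.0], [0.996, 0.094, -0.0], [0.0, -0.0, -1.0]]
ft_force: [0.3, 0.1, -0.0]
width: -0.1
finger_force: 0.0
```

Request:
arm_command(series="0 0 0 -0.07 0 0 0;0 0 0 0 0 0 0")

```text
clock: 21.78
position: [666.0, 64.9, 101.1]
eef_rot: [[-0.094, 0.996, -0.0], [0.996, 0.094, 0.0], [0.0, -0.0, -1.0]]
ft_force: [0.9, 0.0, -0.7]
width: 0.1
finger_force: 0.0
```

Request:
arm_command(series="0 0 0 -0.07 0 0 0;0 0 0 0 0 0 0")

```text
clock: 22.02
position: [666.2, 64.9, 100.8]
eef_rot: [[-0.094, 0.996, 0.001], [0.996, 0.094, 0.0], [-0.0, 0.001, -1.0]]
ft_force: [-5.4, -0.5, 10.5]
width: -0.7
finger_force: 5.4
```

Request:
arm_command(series="0 0 0 -0.07 0 0 0;0 0 0 0 0 0 0")

```text
clock: 22.28
position: [666.4, 65.0, 100.7]
eef_rot: [[-0.094, 0.996, 0.002], [0.996, 0.094, 0.0], [-0.0, 0.002, -1.0]]
ft_force: [-13.2, -1.8, 24.1]
width: -0.1
finger_force: 12.0
```

Request:
arm_command(series="0 0 0 0.92 0 0 0;0 0 0 0.92 0 0 0;0 0 0 0.92 0 0 0;0 0 0 0.92 0 0 0")

```text
clock: 22.78
position: [666.2, 64.9, 191.7]
eef_rot: [[-0.094, 0.996, 0.001], [0.996, 0.094, 0.0], [-0.0, 0.001, -1.0]]
ft_force: [-0.0, -0.1, 0.3]
width: 0.1
finger_force: 0.0
```

Request:
arm_command(series="0 -0.86 -0.83 0 0 0 0;0 -0.86 -0.83 0 0 0 0;0 -0.86 -0.83 0 0 0 0;0 -0.86 -0.83 0 0 0 0;0 -0.86 -0.83 0 0 0 0")

```text
clock: 23.4
position: [558.0, -39.4, 190.8]
eef_rot: [[-0.094, 0.996, 0.001], [0.996, 0.094, -0.0], [-0.0, 0.001, -1.0]]
ft_force: [0.7, -1.2, -0.2]
width: -0.4
finger_force: 0.0
```

Request:
arm_command(series="0 0 0 -0.9 0 0 0;0 0 0 -0.8 0 0 0;0 0 0 -0.8 0 0 0;0 0 0 0 0 0 0")

```text
clock: 23.9
position: [558.0, -38.5, 125.4]
eef_rot: [[-0.095, 0.996, -0.003], [0.996, 0.095, 0.0], [0.001, -0.003, -1.0]]
ft_force: [0.4, -0.1, -0.6]
width: 0.2
finger_force: 0.0
```

```bash
cat > f.py <<'E'
from h import *
s=arm.state();p=np.array(s['position']);C=np.array([512.1,20.3]);print(s['clock'],p,s['ft_force'])
a=np.radians(-52-15*np.arange(0,25));P=C+75*np.c_[np.cos(a),np.sin(a)]
print('corr',(P[0]-p[:2])/25)
d=np.diff(P,axis=0)/25
for i in range(0,24): print(i,'%.2f %.2f'%tuple(d[i]))
E
python3 f.py
```

```text
23.9 [557.96947485 -38.5107328  125.37020527] [ 0.35819487 -0.09595659 -0.58207613]
corr [ 0.01220543 -0.01160295]
0 -0.67 -0.40
1 -0.75 -0.21
2 -0.78 -0.01
3 -0.76 0.20
4 -0.68 0.39
5 -0.56 0.55
6 -0.40 0.67
7 -0.21 0.75
8 -0.01 0.78
9 0.20 0.76
10 0.39 0.68
11 0.55 0.56
12 0.67 0.40
13 0.75 0.21
14 0.78 0.01
15 0.76 -0.20
16 0.68 -0.39
17 0.56 -0.55
18 0.40 -0.67
19 0.21 -0.75
20 0.01 -0.78
21 -0.20 -0.76
22 -0.39 -0.68
23 -0.55 -0.56
```

Request:
arm_command(series="0 -0.67 -0.4 0.05 0 0 0;0 -0.75 -0.21 0 0 0 0;0 -0.78 -0.01 0 0 0 0")

```text
clock: 24.28
position: [503.2, -54.6, 129.7]
eef_rot: [[-0.094, 0.996, 0.003], [0.996, 0.094, 0.001], [0.0, 0.003, -1.0]]
ft_force: [7.8, 2.6, 0.4]
width: 0.1
finger_force: 2.9
```

Request:
arm_command(series="0 -0.76 0.2 0 0 0 0;0 -0.68 0.39 0 0 0 0;0 -0.56 0.55 0 0 0 0")

```text
clock: 24.65
position: [453.2, -26.2, 129.7]
eef_rot: [[-0.094, 0.996, 0.003], [0.996, 0.094, -0.001], [-0.001, 0.003, -1.0]]
ft_force: [5.4, -1.6, -0.3]
width: -0.1
finger_force: 2.4
```

```bash
cat > k.py <<'E'
from h import *
C=np.array([512.1,20.3])
s=arm.state();p=np.array(s['position']);print(s['clock'],p.round(1),s['ft_force'].round(1) if hasattr(s['ft_force'],'round') else s['ft_force'])
d=p[:2]-C;print('stick r,phi',np.hypot(*d),np.degrees(np.arctan2(d[1],d[0])))
T=arm.read_camera('top');S=arm.read_camera('scene');o=[]
for P in(T,S):
    for m in arm.mark_of(P,'crank_knob')[:2]:
        X=atz(P,m['at'][1],m['at'][0],138);d=X[:2]-C;print(round(m['conf'],2),'knob r,th',np.hypot(*d).round(1),np.degrees(np.arctan2(d[1],d[0])).round(1))
E
python3 k.py
```

```text
24.65 [453.2 -26.2 129.7] [ 5.4 -1.6 -0.3]
stick r,phi 75.03596911764232 -141.71832904009796
0.39 knob r,th 7.7 166.1
0.32 knob r,th 232.9 123.0
0.92 knob r,th 94.3 -159.9
0.55 knob r,th 55.7 51.8
```

Request:
arm_command(series="0 -0.4 0.67 0 0 0 0;0 -0.21 0.75 0 0 0 0;0 -0.01 0.78 0 0 0 0")

```text
clock: 25.22
position: [438.5, 28.9, 128.8]
eef_rot: [[-0.093, 0.996, 0.001], [0.996, 0.093, -0.001], [-0.001, 0.001, -1.0]]
ft_force: [5.0, -6.8, 0.3]
width: -0.1
finger_force: 3.7
```

Request:
arm_command(series="0 0.2 0.76 0 0 0 0;0 0.39 0.68 0 0 0 0;0 0.55 0.56 0 0 0 0")

```text
clock: 25.6
position: [467.3, 77.6, 128.0]
eef_rot: [[-0.093, 0.996, 0.0], [0.996, 0.093, -0.005], [-0.005, -0.0, -1.0]]
ft_force: [7.1, -27.4, -9.9]
width: 0.4
finger_force: 12.3
```

Request:
arm_command(series="0 0.67 0.4 0 0 0 0;0 0.75 0.21 0 0 0 0;0 0.78 0.01 0 0 0 0")

```text
clock: 25.98
position: [521.8, 94.3, 128.0]
eef_rot: [[-0.094, 0.996, -0.003], [0.996, 0.094, -0.001], [-0.001, -0.003, -1.0]]
ft_force: [-6.6, -5.4, 0.5]
width: 0.4
finger_force: 3.7
```

Request:
arm_command(series="0 0.76 -0.2 0 0 0 0;0 0.68 -0.39 0 0 0 0;0 0.56 -0.55 0 0 0 0")

```text
clock: 26.35
position: [572.1, 65.6, 128.1]
eef_rot: [[-0.094, 0.996, -0.001], [0.996, 0.094, 0.0], [0.0, -0.001, -1.0]]
ft_force: [-4.5, 2.2, -1.6]
width: 0.0
finger_force: 1.9
```

Request:
arm_command(series="0 0.4 -0.67 0 0 0 0;0 0.21 -0.75 0 0 0 0;0 0.01 -0.78 0 0 0 0")

```text
clock: 26.72
position: [587.1, 9.9, 128.6]
eef_rot: [[-0.094, 0.996, -0.0], [0.996, 0.094, 0.0], [0.0, -0.0, -1.0]]
ft_force: [-3.8, 5.7, 0.6]
width: -0.1
finger_force: 3.0
```

```bash
python3 k.py
```

```text
26.725 [587.1   9.9 128.6] [-3.8  5.7  0.6]
stick r,phi 75.7082592899422 -7.870575791509312
0.63 knob r,th 66.9 -32.8
```

Request:
arm_command(series="0 -0.2 -0.76 0 0 0 0;0 -0.39 -0.68 0 0 0 0;0 -0.55 -0.56 0 0 0 0")

```text
clock: 27.3
position: [557.5, -38.0, 127.9]
eef_rot: [[-0.095, 0.995, -0.002], [0.995, 0.095, 0.003], [0.003, -0.001, -1.0]]
ft_force: [0.1, 11.6, -0.3]
width: 0.3
finger_force: 5.0
```

Request:
arm_command(series="0 -0.67 -0.4 0 0 0 0;0 -0.75 -0.21 0 0 0 0;0 -0.78 -0.01 0 0 0 0")

```text
clock: 27.68
position: [503.2, -54.5, 128.8]
eef_rot: [[-0.094, 0.996, 0.002], [0.996, 0.094, 0.0], [-0.0, 0.002, -1.0]]
ft_force: [7.0, 4.9, -1.2]
width: -0.0
finger_force: 3.4
```

Request:
arm_command(series="0 -0.76 0.2 0 0 0 0;0 -0.68 0.39 0 0 0 0;0 -0.56 0.55 0 0 0 0")

```text
clock: 28.05
position: [453.2, -25.9, 128.9]
eef_rot: [[-0.094, 0.996, 0.002], [0.996, 0.094, -0.001], [-0.001, 0.002, -1.0]]
ft_force: [4.6, -2.6, -0.5]
width: 0.3
finger_force: 2.0
```

Request:
arm_command(series="0 -0.4 0.67 0 0 0 0;0 -0.21 0.75 0 0 0 0;0 -0.01 0.78 0 0 0 0")

```text
clock: 28.42
position: [437.8, 29.8, 128.8]
eef_rot: [[-0.094, 0.996, 0.001], [0.996, 0.094, -0.001], [-0.001, 0.001, -1.0]]
ft_force: [4.0, -5.9, -0.1]
width: 0.0
finger_force: 3.0
```

Request:
arm_command(series="0 0.2 0.76 0 0 0 0;0 0.39 0.68 0 0 0 0;0 0.55 0.56 0 0 0 0")

```text
clock: 28.8
position: [466.5, 79.0, 128.2]
eef_rot: [[-0.094, 0.996, -0.0], [0.996, 0.094, -0.004], [-0.004, -0.0, -1.0]]
ft_force: [0.9, -13.8, -0.2]
width: -0.2
finger_force: 5.2
```

Request:
arm_command(series="0 0.67 0.4 0 0 0 0;0 0.75 0.21 0 0 0 0;0 0.78 0.01 0 0 0 0")

```text
clock: 29.18
position: [521.0, 95.3, 128.0]
eef_rot: [[-0.095, 0.995, -0.003], [0.995, 0.095, -0.001], [-0.001, -0.003, -1.0]]
ft_force: [-6.3, -6.0, -0.0]
width: 0.0
finger_force: 3.5
```

Request:
arm_command(series="0 0.76 -0.2 0 0 0 0;0 0.68 -0.39 0 0 0 0;0 0.56 -0.55 0 0 0 0")

```text
clock: 29.55
position: [571.9, 66.0, 128.2]
eef_rot: [[-0.095, 0.995, -0.001], [0.995, 0.095, 0.0], [0.0, -0.001, -1.0]]
ft_force: [-4.3, 2.0, -1.1]
width: -0.1
finger_force: 2.0
```

Request:
arm_command(series="0 0.4 -0.67 0 0 0 0;0 0.21 -0.75 0 0 0 0;0 0.01 -0.78 0 0 0 0")

```text
clock: 29.92
position: [587.1, 9.9, 128.6]
eef_rot: [[-0.094, 0.996, -0.0], [0.996, 0.094, 0.0], [0.0, -0.0, -1.0]]
ft_force: [-3.7, 6.2, 0.8]
width: -0.1
finger_force: 3.0
```

```bash
python3 k.py
```

```text
29.925 [587.1   9.9 128.6] [-3.7  6.2  0.8]
stick r,phi 75.69949419986479 -7.89270621716076
0.66 knob r,th 71.2 -20.5
```

Request:
arm_command(series="0 -0.2 -0.76 0 0 0 0;0 -0.39 -0.68 0 0 0 0;0 -0.55 -0.56 0 0 0 0")

```text
clock: 30.5
position: [557.4, -38.0, 127.7]
eef_rot: [[-0.095, 0.995, -0.002], [0.995, 0.095, 0.003], [0.003, -0.002, -1.0]]
ft_force: [-0.6, 11.4, -0.5]
width: 0.2
finger_force: 4.9
```

Request:
arm_command(series="0 -0.67 -0.4 0 0 0 0;0 -0.75 -0.21 0 0 0 0;0 -0.78 -0.01 0 0 0 0")

```text
clock: 30.88
position: [503.2, -54.5, 128.8]
eef_rot: [[-0.094, 0.996, 0.002], [0.996, 0.094, 0.0], [-0.0, 0.002, -1.0]]
ft_force: [6.7, 5.4, -1.9]
width: 0.0
finger_force: 3.4
```

Request:
arm_command(series="0 -0.76 0.2 0 0 0 0;0 -0.68 0.39 0 0 0 0;0 -0.56 0.55 0 0 0 0")

```text
clock: 31.25
position: [453.1, -25.9, 128.8]
eef_rot: [[-0.094, 0.996, 0.002], [0.996, 0.094, -0.001], [-0.001, 0.002, -1.0]]
ft_force: [3.4, -2.3, -1.3]
width: -0.1
finger_force: 2.0
```

Request:
arm_command(series="0 -0.4 0.67 0 0 0 0;0 -0.21 0.75 0 0 0 0;0 -0.01 0.78 0 0 0 0")

```text
clock: 31.62
position: [437.7, 30.0, 128.7]
eef_rot: [[-0.094, 0.996, 0.001], [0.996, 0.094, -0.001], [-0.001, 0.001, -1.0]]
ft_force: [4.1, -5.2, 0.9]
width: 0.1
finger_force: 3.1
```

Request:
arm_command(series="0 0.2 0.76 0 0 0 0;0 0.39 0.68 0 0 0 0;0 0.55 0.56 0 0 0 0")

```text
clock: 32.0
position: [466.5, 79.1, 128.2]
eef_rot: [[-0.094, 0.996, -0.0], [0.996, 0.094, -0.004], [-0.004, -0.001, -1.0]]
ft_force: [-0.6, -12.6, -1.8]
width: -0.1
finger_force: 5.0
```

Request:
arm_command(series="0 0.67 0.4 0 0 0 0;0 0.75 0.21 0 0 0 0;0 0.78 0.01 0 0 0 0;0 0.76 -0.2 0 0 0 0")

```text
clock: 32.5
position: [539.9, 90.4, 127.8]
eef_rot: [[-0.095, 0.995, -0.003], [0.995, 0.095, -0.001], [-0.0, -0.003, -1.0]]
ft_force: [-5.8, 0.2, 0.4]
width: 0.2
finger_force: 2.2
```

Request:
arm_command(series="0 0.68 -0.39 0 0 0 0;0 0 0 0 0 0 0")

```text
clock: 32.75
position: [558.0, 79.8, 128.2]
eef_rot: [[-0.094, 0.996, -0.001], [0.996, 0.094, 0.0], [0.0, -0.001, -1.0]]
ft_force: [-2.0, 0.7, -0.5]
width: -0.1
finger_force: 0.4
```

```bash
python3 k.py
python3 - <<'E'
from h import *
C=np.array([512.1,20.3]);a=np.radians([-1027,-1037,-1047,-1052,-1057]);P=C+75*np.c_[np.cos(a),np.sin(a)]
print(((P[1:]-P[:1])/25).round(2).tolist(),(np.diff(P,axis=0)/25).round(2).tolist())
E
```

```text
32.75 [558.   79.8 128.2] [-2.   0.7 -0.5]
stick r,phi 75.14027836955935 52.36745447767957
0.8 knob r,th 73.8 35.7
0.44 knob r,th 77.0 42.0
0.37 knob r,th 470.1 83.7
[[0.39, -0.35], [0.71, -0.76], [0.84, -0.99], [0.96, -1.22]] [[0.39, -0.35], [0.32, -0.41], [0.13, -0.23], [0.11, -0.24]]
```

Request:
arm_command(series="0 0.39 -0.35 0 0 0 0;0 0.32 -0.41 0 0 0 0;0 0 0 0 0 0 0")

```text
clock: 33.33
position: [575.9, 60.3, 128.7]
eef_rot: [[-0.093, 0.996, 0.001], [0.996, 0.093, 0.0], [0.0, 0.001, -1.0]]
ft_force: [1.1, 2.4, 0.9]
width: -0.1
finger_force: 0.8
```

```bash
python3 k.py
```

```text
33.325 [575.9  60.3 128.7] [1.1 2.4 0.9]
stick r,phi 75.32539831354595 32.06378437045122
0.44 knob r,th 73.0 15.8
0.79 knob r,th 60.1 14.1
0.19 knob r,th 470.0 83.4
```

Request:
arm_command(series="0 -0.1 0.2 0 0 0 0;0 0 0 0.8 0 0 0;0 0 0 0.85 0 0 0;0 0.8 0 0.85 0 0 0;0 1 0 0 0 0 0")

```text
clock: 34.15
position: [619.3, 66.0, 195.5]
eef_rot: [[-0.094, 0.996, 0.005], [0.996, 0.094, 0.0], [-0.0, 0.005, -1.0]]
ft_force: [0.5, 0.4, 0.6]
width: 0.2
finger_force: 0.0
```

Request:
arm_command(series="0 1 0 0 0 0 0;0 0.9 0 0 0 0 0;0 0 0 -0.9 0 0 0;0 0 0 -1 0 0 0;0 0 0 0 0 0 0")

```text
clock: 34.78
position: [663.9, 65.8, 141.5]
eef_rot: [[-0.094, 0.996, -0.003], [0.996, 0.094, -0.0], [0.0, -0.003, -1.0]]
ft_force: [0.4, -0.4, 0.1]
width: -0.2
finger_force: 0.0
```

Request:
arm_command(series="0 0 0 -0.07 0 0 0;0 0 0 0 0 0 0")

```text
clock: 35.02
position: [665.5, 65.9, 143.0]
eef_rot: [[-0.094, 0.996, 0.001], [0.996, 0.094, 0.0], [-0.0, 0.001, -1.0]]
ft_force: [-0.9, 0.1, 0.7]
width: -0.3
finger_force: 0.0
```

Request:
arm_command(series="0 0 0 -0.1 0 0 0;0 0 0 0 0 0 0")

```text
clock: 35.28
position: [665.3, 65.9, 139.3]
eef_rot: [[-0.094, 0.996, 0.0], [0.996, 0.094, -0.0], [-0.0, 0.0, -1.0]]
ft_force: [0.3, -0.3, 0.5]
width: -0.2
finger_force: 0.0
```

Request:
arm_command(series="0 0 0 -0.09 0 0 0;0 0 0 0 0 0 0")

```text
clock: 35.52
position: [665.6, 65.9, 138.7]
eef_rot: [[-0.094, 0.996, 0.001], [0.996, 0.094, 0.0], [-0.0, 0.001, -1.0]]
ft_force: [-5.6, -0.7, 13.0]
width: 0.2
finger_force: 6.3
```

Request:
arm_command(series="0 0 0 -0.06 0 0 0;0 0 0 0 0 0 0")

```text
clock: 35.78
position: [665.7, 65.9, 138.6]
eef_rot: [[-0.094, 0.996, 0.002], [0.996, 0.094, 0.0], [-0.0, 0.002, -1.0]]
ft_force: [-10.9, 0.3, 23.3]
width: 0.2
finger_force: 11.6
```

Request:
arm_command(series="0 0 0 0.8 0 0 0;0 0 0 0.8 0 0 0;0 -0.6 0 0.72 0 0 0;0 -1 0 0 0 0 0;0 -1 0 0 0 0 0")

```text
clock: 36.4
position: [599.9, 65.9, 194.7]
eef_rot: [[-0.094, 0.996, 0.001], [0.996, 0.094, 0.0], [-0.0, 0.001, -1.0]]
ft_force: [0.0, -0.6, -0.5]
width: 0.2
finger_force: 0.0
```

Request:
arm_command(series="0 -0.98 0 0 0 0 0;0 0 0 -0.9 0 0 0;0 0 0 -0.9 0 0 0;0 0 0 -0.8 0 0 0;0 0 0 0 0 0 0")

```text
clock: 37.02
position: [575.4, 65.9, 126.6]
eef_rot: [[-0.094, 0.996, -0.003], [0.996, 0.094, -0.0], [0.0, -0.003, -1.0]]
ft_force: [-0.5, -0.0, -0.0]
width: 0.2
finger_force: 0.0
```

```bash
python3 k.py
```

```text
37.025 [575.4  65.9 126.6] [-0.5 -0.  -0. ]
stick r,phi 77.96923196271986 35.75873551927607
0.51 knob r,th 66.4 14.5
0.47 knob r,th 61.6 26.5
```

Push the last ~10°, then back off, rise and touch again.

Request:
arm_command(series="0 0.08 -0.25 0 0 0 0;0 0.1 -0.25 0 0 0 0;0 0.07 -0.2 0 0 0 0;0 0 0 0 0 0 0")

```text
clock: 37.72
position: [582.3, 48.0, 128.7]
eef_rot: [[-0.094, 0.996, 0.0], [0.996, 0.094, -0.0], [-0.0, 0.0, -1.0]]
ft_force: [0.3, 3.3, 1.1]
width: 0.1
finger_force: 1.2
```

Request:
arm_command(series="0 -0.1 0.3 0 0 0 0;0 0 0 0.8 0 0 0;0 0 0 0.85 0 0 0;0 0.8 0.2 0.85 0 0 0;0 1 0.2 0 0 0 0")

```text
clock: 38.35
position: [626.0, 66.0, 195.5]
eef_rot: [[-0.094, 0.996, 0.005], [0.996, 0.094, 0.0], [-0.0, 0.005, -1.0]]
ft_force: [0.1, -0.2, -0.7]
width: -0.0
finger_force: 0.0
```

Request:
arm_command(series="0 1 0 0 0 0 0;0 0.7 0 0 0 0 0;0 0 0 -0.9 0 0 0;0 0 0 -0.95 0 0 0;0 0 0 0 0 0 0")

```text
clock: 38.98
position: [665.7, 65.8, 142.7]
eef_rot: [[-0.094, 0.996, -0.003], [0.996, 0.094, -0.0], [0.0, -0.003, -1.0]]
ft_force: [0.6, -0.3, -0.6]
width: 0.4
finger_force: 0.0
```

Request:
arm_command(series="0 0 0 -0.1 0 0 0;0 0 0 0 0 0 0")

```text
clock: 39.22
position: [667.2, 65.9, 143.3]
eef_rot: [[-0.094, 0.996, 0.001], [0.996, 0.094, 0.0], [-0.0, 0.001, -1.0]]
ft_force: [0.3, 0.8, 0.6]
width: 0.4
finger_force: 0.0
```

Request:
arm_command(series="0 0 0 -0.09 0 0 0;0 0 0 0 0 0 0")

```text
clock: 39.48
position: [667.1, 65.9, 140.2]
eef_rot: [[-0.094, 0.996, 0.0], [0.996, 0.094, -0.0], [-0.0, 0.0, -1.0]]
ft_force: [-0.4, -0.2, 0.5]
width: -0.2
finger_force: 0.0
```

Request:
arm_command(series="0 0 0 -0.07 0 0 0;0 0 0 0 0 0 0")

```text
clock: 39.72
position: [667.3, 65.9, 139.2]
eef_rot: [[-0.094, 0.996, 0.001], [0.996, 0.094, 0.0], [-0.0, 0.001, -1.0]]
ft_force: [-3.3, -1.1, 6.2]
width: -0.1
finger_force: 3.3
```

Request:
arm_command(series="0 0 0 1 0 0 0;0 0 0 1 0 0 0;0 0 0 1 0 0 0;1 0 0 1 0 0 0;1 0 0 0 0 0 0")

```text
clock: 40.35
position: [667.7, 66.0, 240.4]
eef_rot: [[-0.094, 0.996, 0.003], [0.996, 0.094, 0.0], [-0.0, 0.003, -1.0]]
ft_force: [-0.3, 0.3, -0.9]
width: 35.8
finger_force: 0.0
```

Run:
```python
from h import *
S=arm.read_camera('scene');f=S['frame'][130:270,150:350,::-1]
cv2.imwrite('pics/z.png',cv2.resize(f,None,fx=4,fy=4,interpolation=2));print(arm.state()['clock'],arm.state()['ft_force'])
```

```text
40.4 [-0.1532114  -0.3745414  -0.04989298]
```

View pics/z.png

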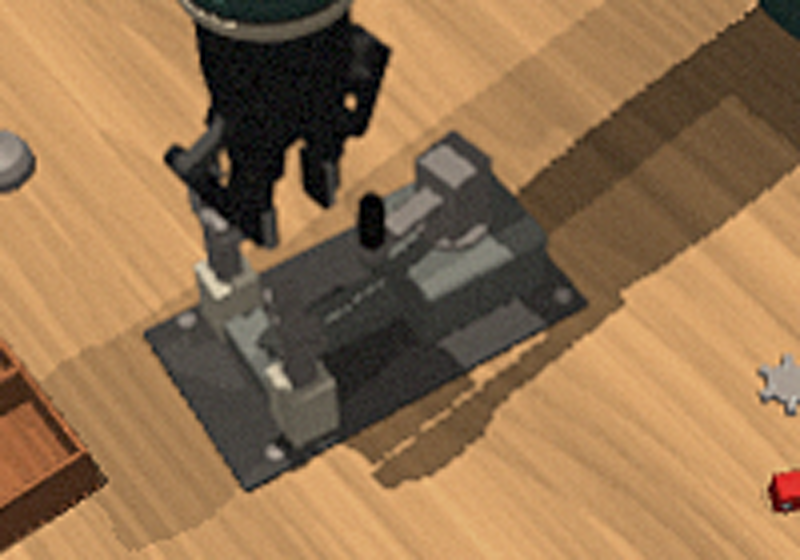

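The crank sits on the collar, with its knob at (370,220) pointing at the rests, and both rests look equally high. The push had one moment of upward drag, so I'll touch the hub's top (it should be at 136 mm) to confirm it is still home.

Request:
arm_command(series="0 -1 -0.3 0 0 0 0;0 -1 -0.3 0 0 0 0;0 -1 -0.3 0 0 0 0;0 -1 -0.3 0 0 0 0;0 -1 -0.3 0 0 0 0")

```text
clock: 41.02
position: [541.0, 28.2, 236.8]
eef_rot: [[-0.094, 0.996, -0.002], [0.996, 0.094, -0.0], [0.0, -0.002, -1.0]]
ft_force: [0.2, 0.7, 0.5]
width: 0.0
finger_force: 0.0
```

Request:
arm_command(series="0 -1 -0.3 -0.5 0 0 0;0 -0.3 0 -1 0 0 0;0 0 0 -1 0 0 0;0 0 0 -0.9 0 0 0;0 0 0 0 0 0 0")

```text
clock: 41.65
position: [508.4, 20.9, 150.8]
eef_rot: [[-0.094, 0.996, -0.004], [0.996, 0.094, 0.0], [0.0, -0.004, -1.0]]
ft_force: [0.2, 0.4, 0.1]
width: 0.0
finger_force: 0.0
```

Request:
arm_command(series="0 0 0 -0.2 0 0 0;0 0 0 -0.1 0 0 0;0 0 0 0 0 0 0")

```text
clock: 42.02
position: [509.7, 20.9, 146.0]
eef_rot: [[-0.094, 0.996, 0.0], [0.996, 0.094, 0.0], [0.0, 0.0, -1.0]]
ft_force: [0.3, 0.4, 0.6]
width: -0.3
finger_force: 0.0
```

Request:
arm_command(series="0 0 0 -0.15 0 0 0;0 0 0 -0.1 0 0 0;0 0 0 0 0 0 0")

```text
clock: 42.4
position: [509.5, 20.9, 139.3]
eef_rot: [[-0.094, 0.996, -0.0], [0.996, 0.094, 0.0], [0.0, -0.0, -1.0]]
ft_force: [-0.5, -0.1, 0.9]
width: 0.0
finger_force: 0.0
```

Request:
arm_command(series="0 0 0 -0.08 0 0 0;0 0 0 0 0 0 0")

```text
clock: 42.65
position: [509.5, 20.9, 137.4]
eef_rot: [[-0.094, 0.996, -0.0], [0.996, 0.094, -0.0], [-0.0, -0.0, -1.0]]
ft_force: [0.0, 0.6, 1.0]
width: -0.1
finger_force: 0.0
```

Request:
arm_command(series="0 0 0 -0.08 0 0 0;0 0 0 0 0 0 0")

```text
clock: 42.9
position: [509.9, 20.9, 136.0]
eef_rot: [[-0.094, 0.996, 0.001], [0.996, 0.094, 0.0], [-0.0, 0.001, -1.0]]
ft_force: [-0.5, 0.4, 4.2]
width: 0.1
finger_force: 1.9
```

The hub top is at exactly 136.0 mm, so it is fully home. I'll move clear and hand in.

Request:
arm_command(series="0 0 0 0.8 0 0 0;0 0 0 1 0 0 0;0 0 0 1 0 0 0;0 0 0 1 0 0 0;0 0 0 0 0 0 0")

```text
clock: 43.52
position: [510.2, 20.9, 233.6]
eef_rot: [[-0.094, 0.996, 0.004], [0.996, 0.094, -0.0], [-0.0, 0.004, -1.0]]
ft_force: [-0.8, -0.3, 0.0]
width: 0.2
finger_force: 0.0
```

```bash
python3 -c "
from plant import arm
print(arm.state()['position'],arm.finish_job())"
```

```text
the job is handed in; nothing more can be done
[510.24674908  20.91501074 233.63210374] None
```

The crank is fully home on the shaft (hub top touched at 136.0 mm) and wound clockwise until the rests are level (tops touched at 139.2 mm moving, 139.1 mm fixed); the robot is clear, and the job was handed in at about 43.5 s.

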